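# Back a hand winch off by one tooth

### The job

The bare hand winch on the welding table was wound one tooth too far, so the yellow strap anchor on its drum no longer faces straight up. With the fingertips only, gripping nothing, tip the red-balled pawl out of the ratchet wheel so that it stays thrown over, push the crank handle down until the wheel has gone back most of a tooth, and tip the pawl back onto the wheel; then push the crank down gently until the wheel comes up hard against the pawl, exactly one tooth back from where it started, and leave it. Leave the loose bolt, nut, spanner and screwdriver where they lie.

Things in the scene. Friction and masses are not known exactly. Their poses are not given: they have to be found in the camera images.
- winch: Bare blue hand winch bolted to the table: base plate 118 (x) x 190 (y) x 6 mm, two upright cheeks (front one 213 mm high, its front face at x = -48 mm), drum between. Origin: middle of the underside, on the table. x points away from the robot along the axle, y to the robot's left, z up. Ratchet wheel and pawl are on the robot's side of the front cheek, the crank in front of them.
- wheel_axle (a point): Point on the axle in the mid-plane of the dark ratchet wheel, at (-60, 0, 100) mm in the winch frame. The wheel has 12 saw teeth, 30 degrees (0.524 rad) each, tip radius 57 mm, 12 mm thick. With the pawl down the teeth block backing off; a pawl dropped with joint wheel_angle anywhere from -0.10 to -0.52 lands on the ramp that leads to the next tooth, and stops the wheel there.
- pawl_pivot (a point): Centre of the pawl's pivot bolt in the mid-plane of the wheel, above the wheel and a little right of the axle, 185 mm above the table.
- wheel_angle (a joint): Angle of wheel, drum and crank together, rad. 0: first tooth hard against the seated pawl, grip 17 degrees above level on the robot's right. Falls when backing off (grip goes down, clockwise as the robot sees it). Starts at 0.04 to 0.12 (free play). One tooth back is -0.524: yellow strap anchor straight up. Stiff axle: stays where it is left, takes about 4 N at the grip to turn.
- crank_grip (a point): Centre of the crank's black grip, which turns with the wheel, a level round bar 26 mm thick and 88 mm long, parallel to the winch's x axis, sticking out toward the robot; 150 mm from the axle line and 72 mm nearer the robot than the wheel's mid-plane. The flat crank arm joins the grip's far end. It can be pressed down from above; nothing stands over it.
- pawl_angle (a joint): Angle of the steel pawl, rad: 0 nose in the bottom of a tooth, up to 0.2 nose on a tooth's ramp, 0.77 thrown over against its stop. Grows as the ball goes to the robot's right, which lifts the nose, on the left, out of the wheel. Top-heavy: past about 0.5 it falls over to its stop and stays; short of that it falls back onto the wheel. Under 1 N tips it.
- pawl_ball (a point): Smooth red ball weight, 30 mm across, on the end of the pawl's 9 mm lever; moves with the pawl. This point: ball centre, 72 mm from the pivot, in the plane of the wheel. Pawl seated: 25 mm left of the pivot and 253 mm above the table; thrown over: 29 mm right of the pivot and 251 mm above the table. Pushed sideways it runs over the top of the pivot.
- bolt: Loose hex bolt, 51 mm long, lying in front of the winch; origin at its middle underside. To be left alone.
- nut: Loose hex nut, 22 mm, lying in front of the winch; origin at its underside. To be left alone.
- spanner: Loose combination spanner, 212 mm long, lying to the left of the winch; origin at its middle underside. To be left alone.
- screwdriver: Loose red screwdriver, 212 mm long, lying on the table to the right of the winch; origin at its middle underside. To be left alone.
- ratchet: The turning part as one piece: dark 12-tooth ratchet wheel, grey drum and crank. Origin on the axle, 60 mm behind the wheel's mid-plane. The crank's hub nut stands out in front of the wheel.
- pawl: The pawl as one piece: steel pawl nose, lever and red ball weight. Origin at the pivot, in the wheel's mid-plane.

How it is judged (in metres and radians):
On the way, in this order (a step that is already met when the one before it is completed fails the run):
1. the pawl is thrown over, clear of the wheel, before the wheel is backed off (value of joint pawl_angle above 0.6 rad and value of joint wheel_angle above -0.05 rad), for 0.2 s.
2. with the pawl clear, the wheel is pushed back past the tooth tip but by no more than a tooth (value of joint pawl_angle above 0.6 rad and value of joint wheel_angle between -0.56 and -0.1 rad), for 0.2 s.
3. the pawl lies on the wheel again, in the tooth space one back from the start (value of joint pawl_angle below 0.25 rad and value of joint wheel_angle between -0.56 and -0.1 rad), for 0.2 s.
At the end, for the whole second after the job is handed in: The pawl's nose is down in the bottom of the tooth (pawl joint below 0.04 rad), the wheel has been backed up against it exactly one tooth from its first seat (wheel joint -0.56 to -0.474 rad) and stands still; the loose bolt, nut, spanner and screwdriver lie within 30 mm of where they were (value of joint pawl_angle below 0.04 rad and value of joint wheel_angle between -0.56 and -0.474 rad and velocity of joint wheel_angle between -0.03 and 0.03 rad/s and distance of each of bolt, nut, spanner, screwdriver from where it was at the start of the episode below 0.03 m); the robot touches nothing.
It fails at once if the crank or wheel is gripped or forced (over 35 N from the fingers) (contact force between the fingers and ratchet above 35 N).
It fails at once if the pawl is gripped or forced (over 35 N from the fingers) (contact force between the fingers and pawl above 35 N).
It fails at once if a loose thing is lifted or carried off (moved over 30 mm) (distance of any of bolt, nut, spanner, screwdriver from where it was at the start of the episode above 0.03 m).
It also fails if it takes over 58 s, if anything falls off the work surface, if the arm or the gripper's body presses on something with over 40 N, if the wrist force passes 120 N, or if a joint passes its speed limit or range.

### The arm

A 6-joint arm with a two-finger parallel gripper is mounted at the origin on a cart in front of the work surface, level with it; the furniture and walls round the work are solid. World frame = base frame: x ahead of the robot, y to its left, z up, the work surface at z = 0. Lengths are in mm, angles in rad, forces in N, time in s.
With the tool pointing down it reaches from about 275 to 750 mm from the base axis. Payload 10.2 kg.
Tool frame: the origin (TCP) lies at the very end of the fingers, on their centre line; the grasp point (between the pads) lies 19 mm behind it; z points along the fingers, y is the line along which they close (so a half turn about z gives the same grasp; the last joint's range is limited). The gripper opens to 85 mm and grips with 20 to 120 N. Pads are 22 mm wide; open, the fingers measure 114 mm over their backs; the gripper's body (76 mm by 85 mm) begins 54 mm behind the grasp point. The pads swing forward as they close: fully open they stand 13 mm farther back than shut.
Start: joints at [0.964, 0.313, 1.498, -0, 1.331, -0.223], TCP at [196.597, 486.807, 231.294] pointing down, gripper open.
Joint ranges: [-2.94, 2.94], [-0.97, 2.17], [0.19, 2.56], [-1.23, 4.37], [0.02, 3.11], [-2.88, 2.88]. Speed limits (rad/s): [2.39, 2.39, 3.01, 3.14, 3.14, 3.14].

### API

Orientations are given as a unit quaternion [w, x, y, z].
In Python, from rig import * gives the robot as it stands. The module is installed in compiled form; this text tells all that it offers.
- The arm moves only by the shell command python3 -m crank 'ROWS' [FORCE]. ROWS is JSON, a list that holds one entry, the list of rows, each a list of 7 numbers: the shift along the tool's x, y, z in units of 25 mm (1.0 is 25 mm), then the turn, a rotation vector about the tool's x, y, z in units of 8 degrees (1.0 is 8 degrees), then the finger opening in mm, from 0 to 85.4. A call has exactly 8 rows; each row shifts and turns the commanded pose from where the row before left it, along the tool's axes as they then stand; what a row does not reach is not made up. A row lasts 1/10 s, in which the tool goes at most 50 mm and 8.59 degrees, less where a joint would pass 70% of its speed; a pose out of reach is approached as far as the arm can. A call is refused whole if a number of a shift passes 1 or a number of a turn 1, either way. A call with a gripper value outside its range is refused whole. The fingers move at their own pace and stop on an object; FORCE is the grip in N (left out, the last holds). Time passes only in rows, so rows that do not move let the fingers close, or fill a call up. It gives the time, the measured TCP pose, the force, the opening and the grip force at its end, in the units of the state.
- sense(): the state, without advancing time (a new reading comes with each control period).
- capture(name): name is "scene" or "top" or "wrist"; returns the picture (400x640x3 uint8, blue, green, red); there is no depth.
- camera_model(name): a dict with "fx", "fy", "cx", "cy" (pixels), "world_from_camera" (4x4, takes a point from camera to world coordinates); the wrist camera has in their place "T_tool_cam" (4x4, takes a point from camera to tool coordinates, whose origin is the TCP and whose axes are the flange's). Camera axes: x right, y up, looking along -z (the intrinsics and any distortion apply to the point x, -y, -z); pixel columns grow to the right and rows downward; lengths in mm; the calibration is good to about 2 mm. A picture is of the moment at which its call begins: read the wrist's pose just before it. camera_model takes no time and is no camera call.
- finish_job(): hands the job in; it is judged then, once.
The state is a dict: "time_s": time; "joints": joint angles; "dq": joint speeds; "tau": joint torques, N m; "eef_pos": TCP position; "ee_rot": TCP orientation; "force": force on the tool from outside, world axes, zero at the start; "wrist_torque": the same for the moment, N m; "grip_width": opening from 0.0 (shut) to 1.0 (fully open); "grip_force": force on a finger pad.
Only numpy, scipy, OpenCV 4.12 (cv2) and the standard library are available. Lean on these libraries where they do the work, as an engineer would, in place of code of your own. Each camera call takes 0.05 s, during which the arm holds its last target. There are 200 camera calls.

## Working session

There is one attempt and no reset: what is moved stays moved. The work goes in short steps, Python scripts to look and compute and a shell command to move; the robot and the scene stay as the last step left them, time stands still between calls to the robot, and variables do not carry over. Pictures are saved under pics/ and viewed, at most 12 in all, crops included, and the job is handed in when it is done.

```bash
mkdir -p pics
python3 - <<'E'
from rig import *
import cv2,json,numpy as np
s=sense();print(s)
for n in("scene","top"):
    cv2.imwrite(f"pics/{n}0.png",capture(n)); m=camera_model(n);print(n,{k:np.round(v,3).tolist() if not isinstance(v,str) else v for k,v in m.items()})
E
```

```text
{'time_s': 0.0, 'joints': array([ 9.63583878e-01,  3.13439426e-01,  1.49842022e+00,  1.79705559e-05,
        1.33101438e+00, -2.23368529e-01]), 'dq': array([ 0.00030528,  0.00114343, -0.0015331 ,  0.0015735 ,  0.00060312,
       -0.00247082]), 'tau': array([ 2.01480134e-04, -4.12270725e+01, -2.59739524e+01, -1.57718373e-04,
        4.25507053e-03,  1.94301117e-05]), 'eef_pos': array([196.44930278, 486.58665625, 230.74683922]), 'ee_rot': array([-2.66473831e-04,  1.90747979e-01,  9.81638833e-01, -5.82707018e-04]), 'force': array([ 0.70429827,  0.9581604 , -1.20397814]), 'wrist_torque': array([-0.02007692,  0.00774552, -0.00618832]), 'grip_force': 0.0, 'grip_width': 1.0036403255440423}
scene {'fx': 507.789, 'fy': 507.789, 'cx': 318.983, 'cy': 207.591, 'world_from_camera': [[0.548, 0.356, -0.757, -350.356], [-0.836, 0.226, -0.499, -611.155], [-0.007, 0.907, 0.422, 626.425], [0.0, 0.0, 0.0, 1.0]]}
top {'fx': 457.917, 'fy': 457.917, 'cx': 319.16, 'cy': 195.002, 'world_from_camera': [[-0.014, 0.981, -0.191, 303.951], [-1.0, -0.012, 0.009, -34.947], [0.007, 0.191, 0.982, 1197.11], [0.0, 0.0, 0.0, 1.0]]}
```

View pics/scene0.png

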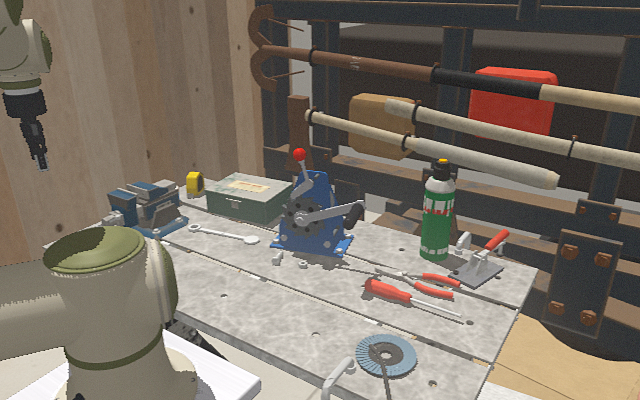

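View pics/top0.png

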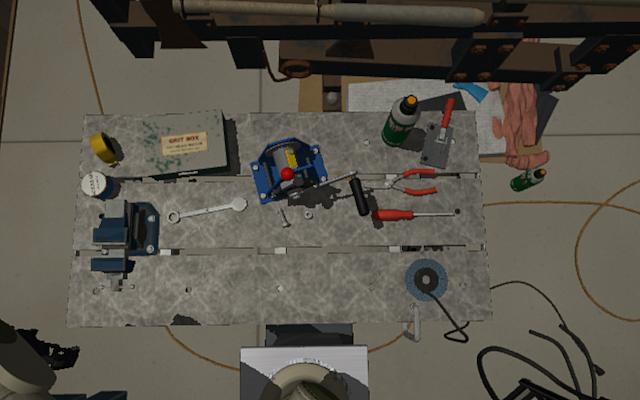

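The scene view shows the ball at about (299,155) and the grip at (354,216). The top view shows the ball at (287,174), the grip from (356,179) to (364,212), and the winch turned slightly.

```bash
cat > h.py <<'E'
import numpy as np,cv2
from rig import *
def ray(n,uv):
    m=camera_model(n);T=np.array(m["world_from_camera"])
    d=T[:3,:3]@np.array([(uv[0]-m["cx"])/m["fx"],-(uv[1]-m["cy"])/m["fy"],-1]);return T[:3,3],d/np.linalg.norm(d)
def onz(n,uv,z):
    o,d=ray(n,uv);return o+d*(z-o[2])/d[2]
def tri(a,b):
    (o,d),(p,e)=ray("scene",a),ray("top",b)
    s=np.linalg.lstsq(np.c_[d,-e],p-o,rcond=None)[0]
    x,y=o+d*s[0],p+e*s[1];return (x+y)/2,np.linalg.norm(x-y)
def red(img,box):
    u0,v0,u1,v1=box;c=img[v0:v1,u0:u1].astype(int)
    k=((c[...,2]>110)&(c[...,1]<70)&(c[...,0]<70)).astype(np.uint8)
    ys,xs=np.nonzero(k);return np.array([(xs.min()+xs.max())/2+u0,(ys.min()+ys.max())/2+v0]),len(xs),xs.max()-xs.min()
E
python3 - <<'E'
from h import *
S=cv2.imread("pics/scene0.png");T=cv2.imread("pics/top0.png")
a=red(S,(285,140,315,170));b=red(T,(275,160,300,185));print(a,b,tri(a[0],b[0]))
c=cv2.resize(S[140:270,260:380],None,fx=4.5,fy=4.5,interpolation=2)
d=cv2.resize(T[125:225,240:380],None,fx=5,fy=5,interpolation=2)
cv2.imwrite("pics/cs.png",c);cv2.imwrite("pics/ct.png",d)
E
```

```text
(array([299., 154.]), 139, np.int64(12)) (array([285.5, 173. ]), 90, np.int64(9)) (array([536.20650941,  26.93597031, 252.77209332]), np.float64(0.30557615907612146))
```

View pics/cs.png

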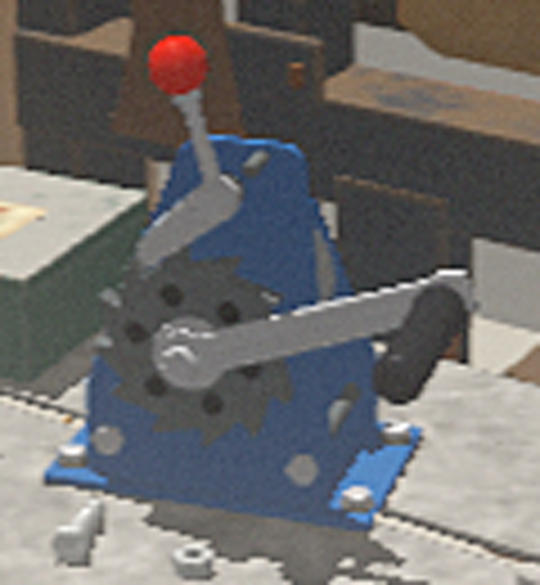

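View pics/ct.png

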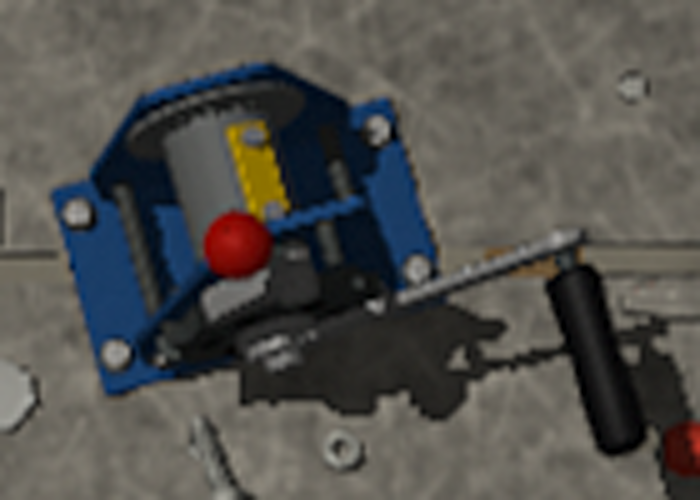

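The crops give clear corners, grip ends and ball. In the top crop the base corners are (53,190), (107,393), (393,98) and (437,250), the ball is (238,244), and the grip axis runs (574,272) to (620,445).

Run:
```python
from h import *
t=lambda u,v:(240+(u-2)/5,125+(v-2)/5)
s=lambda u,v:(260+(u-2)/4.5,140+(v-2)/4.5)
c=[onz("top",t(*p),6)[:2] for p in((53,190),(107,393),(393,98),(437,250))]
LB,LF,RB,RF=c
print(np.round(c,1)); print("front edge LF->?",[np.degrees(np.arctan2(*(a-b)[::-1])) for a,b in((LB,LF),(RB,RF))],[np.degrees(np.arctan2(*(a-b)[::-1]))-90 for a,b in((LB,RB),)],np.linalg.norm(LB-LF),np.linalg.norm(LB-RB))
print("ball",tri(s(177,65),t(238,244)))
print("grip far",tri(s(440,300),t(576,275)),"near",tri(s(402,380),t(620,437)))
for n,p in(("scene",s(422,340)),): print(tri(p,t(598,356)))
```

```text
[[626.6 138. ]
 [515.6 107.8]
 [675.9 -45.2]
 [591.  -67.6]]
front edge LF->? [np.float64(15.178603569472086), np.float64(14.776014785599735)] [np.float64(15.055256702878268)] 115.04771862870997 189.72462176877852
ball (array([534.1860838 ,  24.2434338 , 254.01770681]), np.float64(2.219762843191128))
grip far (array([ 540.23513405, -126.38637991,  159.56084047]), np.float64(3.5280953923541905)) near (array([ 465.86057658, -146.50605158,  152.71726504]), np.float64(0.20030337516440483))
(array([ 503.07666001, -136.6014897 ,  155.52678439]), np.float64(1.7138261093328158))
```

```bash
python3 -m crank '[[[-1,-0.6,-0.2,0,0,-0.58,0],[-1,-0.6,-0.2,0,0,-0.58,0],[-0.9,-0.7,0,0,0,-0.58,0],[-0.8,-0.8,0,0,0,-0.58,0],[-0.7,-0.8,0,0,0,-0.58,0],[-0.6,-0.9,0,0,0,-0.58,0],[-0.5,-1,0,0,0,-0.58,0],[-0.5,-1,0,0,0,-0.58,0]]]' 20
cat >> h.py <<'E'
O=np.array([594.2,30.9]);a=np.radians(15)
from scipy.spatial.transform import Rotation as Rt
def W(p): d=np.array(p[:2])-O;return np.array([d@[np.cos(a),np.sin(a)],d@[-np.sin(a),np.cos(a)],p[2]])
def st():
    s=sense();R=Rt.from_quat(np.roll(s["ee_rot"],-1)).as_matrix()
    print("t",round(s["time_s"],2),"winch xyz",np.round(W(s["eef_pos"]),1),"F",np.round(s["force"],1),"yaw tool y",np.round(np.degrees(np.arctan2(R[1,1],R[0,1])),1),"tilt",np.round(R[2],3),"q",np.round(s["joints"],2),round(s["grip_width"],2))
E
python3 -c "from h import *;st()"
```

```text
time_s: 0.9
eef_pos: [332.5, 307.0, 241.1]
ee_rot: [-0.0, -0.133, 0.991, -0.0]
force: [0.8, 0.4, -0.8]
grip_width: -0.0
grip_force: 0.0
t 0.9 winch xyz [-181.4  334.4  241.1] F [ 0.8  0.4 -0.8] yaw tool y 105.3 tilt [ 0.001 -0.    -1.   ] q [ 0.49  0.14  1.68  0.    1.31 -1.35] -0.0
```

```bash
python3 -m crank '[[[-0.6,-1,0,0,0,0,0],[-0.6,-1,0,0,0,0,0],[-0.6,-1,0,0,0,0,0],[-0.6,-1,0,0,0,0,0],[-0.6,-1,0,0,0,0,0],[-0.6,-1,0,0,0,0,0],[-0.6,-1,0,0,0,0,0],[-0.6,-1,0,0,0,0,0]]]' >/dev/null
python3 -m crank '[[[0,-0.9,0,0,0,0,0],[0,-0.9,0,0,0,0,0],[0,-0.6,0,0,0,0,0],[0,0,0,0,0,0,0],[0,0,0,0,0,0,0],[0,0,0,0,0,0,0],[0,0,0,0,0,0,0],[0,0,0,0,0,0,0]]]'
python3 - <<'E'
from h import *
st();cv2.imwrite("pics/s1.png",cv2.resize(capture("scene")[60:260,220:420],None,fx=3,fy=3))
E
```

```text
time_s: 2.5
eef_pos: [515.8, 88.9, 241.3]
ee_rot: [0.0, -0.132, 0.991, 0.0]
force: [0.1, -0.1, 0.2]
grip_width: -0.006
grip_force: 0.0
t 2.5 winch xyz [-60.7  76.3 241.3] F [ 0.1 -0.1  0.2] yaw tool y 105.2 tilt [-0.  0. -1.] q [-0.05  0.3   1.49  0.    1.35 -1.89] -0.01
```

View pics/s1.png

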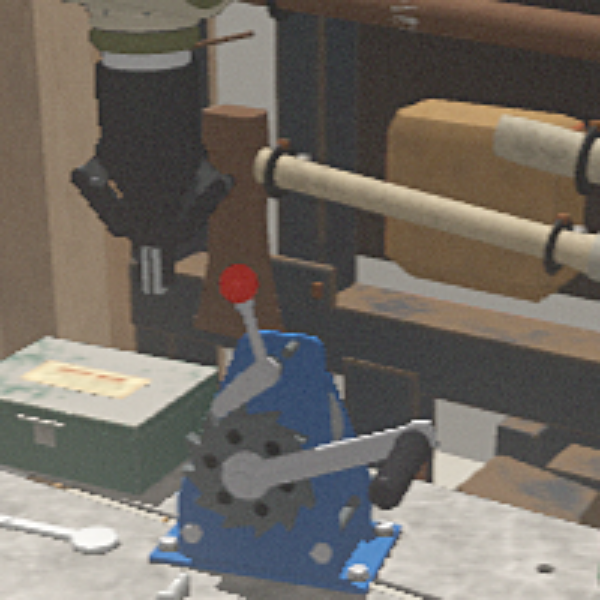

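The shut fingertips at (152,293) stand level with the ball at (238,284), and the way between is clear.

```bash
python3 -m crank '[[[0,-0.8,0,0,0,0,0],[0,-0.7,0,0,0,0,0],[0,-0.3,0,0,0,0,0],[0,-0.25,0,0,0,0,0],[0,-0.25,0,0,0,0,0],[0,-0.25,0,0,0,0,0],[0,-0.25,0,0,0,0,0],[0,-0.25,0,0,0,0,0]]]'
python3 -m crank '[[[0,-0.25,0,0,0,0,0],[0,-0.15,0,0,0,0,0],[0,0,0,0,0,0,0],[0,0,0,0,0,0,0],[0,0.5,0,0,0,0,0],[0,0,0,0,0,0,0],[0,0,0,0,0,0,0],[0,0,0,0,0,0,0]]]'
python3 - <<'E'
from h import *
st();s=capture("scene");cv2.imwrite("pics/s2.png",cv2.resize(s[60:260,220:420],None,fx=3,fy=3))
E
```

```text
time_s: 3.35
eef_pos: [535.9, 14.4, 241.3]
ee_rot: [0.0, -0.132, 0.991, 0.0]
force: [0.6, -0.5, -0.1]
grip_width: 0.001
grip_force: 0.0
time_s: 4.15
eef_pos: [535.1, 17.4, 241.3]
ee_rot: [0.0, -0.132, 0.991, -0.0]
force: [-0.8, -0.2, 0.3]
grip_width: -0.005
grip_force: 0.0
t 4.15 winch xyz [-60.6   2.2 241.3] F [-0.8 -0.2  0.3] yaw tool y 105.2 tilt [-0. -0. -1.] q [-0.19  0.33  1.45 -0.    1.36 -2.02] -0.01
```

View pics/s2.png

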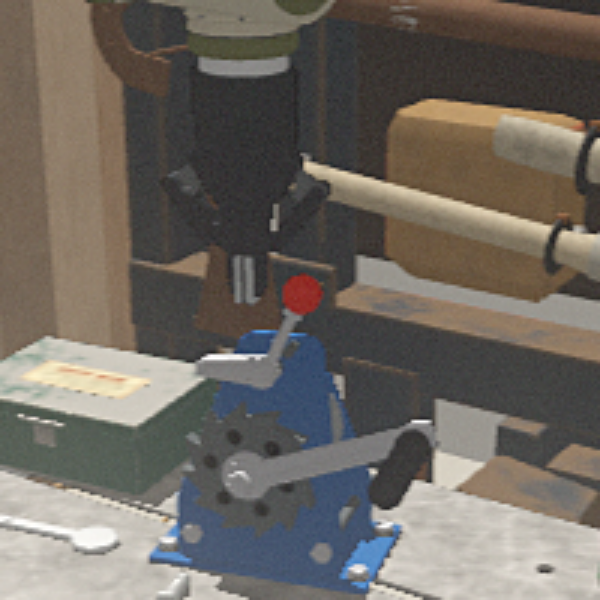

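The pawl is thrown over: the ball is at (302,294), to the right of the pivot, and the nose is lifted clear. Next I go over the crank grip.

```bash
python3 -m crank '[[[1,0,-0.3,0,0,0,0],[1,0,-0.3,0,0,0,0],[0.85,-0.7,0,0,0,0,0],[0,-1,0,0,0,0,0],[0,-1,0,0,0,0,0],[0,-1,0,0,0,0,0],[0,-1,0,0,0,0,0],[0,-1,0,0,0,0,0]]]' >/dev/null
python3 -m crank '[[[0,0,1,0,0,0,0],[0,0,1,0,0,0,0],[0,0,0.6,0,0,0,0],[0,0,0,0,0,0,0],[0,0,0,0,0,0,0],[0,0,0,0,0,0,0],[0,0,0,0,0,0,0],[0,0,0,0,0,0,0]]]'
python3 - <<'E'
from h import *
st();s=capture("scene");cv2.imwrite("pics/s3.png",cv2.resize(s[90:250,240:400],None,fx=3.75,fy=3.75))
E
```

```text
time_s: 5.8
eef_pos: [503.8, -139.1, 191.9]
ee_rot: [0.0, -0.132, 0.991, -0.0]
force: [0.3, -0.8, 0.4]
grip_width: 0.002
grip_force: 0.0
t 5.8 winch xyz [-131.3 -140.8  191.9] F [ 0.3 -0.8  0.4] yaw tool y 105.1 tilt [-0.001 -0.001 -1.   ] q [-0.49  0.34  1.57 -0.    1.23 -2.33] 0.0
```

View pics/s3.png

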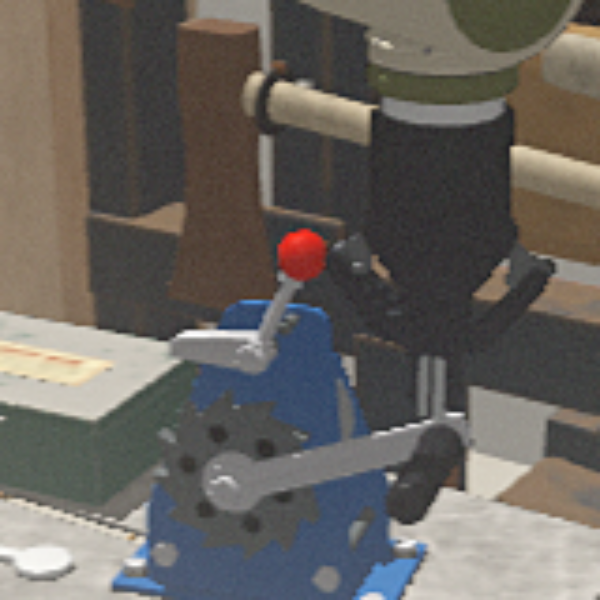

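The tip at (432,415) hovers right above the grip at (430,475), and the pawl is still thrown. I now press down.

```bash
python3 -m crank '[[[0,0,0.5,0,0,0,0],[0,0,0.15,0,0,0,0],[0,0,0.15,0,0,0,0],[0,-0.05,0.2,0,0,0,0],[0,-0.05,0.2,0,0,0,0],[0,-0.05,0.25,0,0,0,0],[0,-0.05,0.25,0,0,0,0],[0,-0.05,0.25,0,0,0,0]]]'
python3 -m crank '[[[0,-0.05,0.25,0,0,0,0],[0,-0.05,0.25,0,0,0,0],[0,-0.05,0.25,0,0,0,0],[0,0,0.25,0,0,0,0],[0,0,0.25,0,0,0,0],[0,0,0.25,0,0,0,0],[0,0,0.2,0,0,0,0],[0,0,0.1,0,0,0,0]]]'
python3 -c "from h import *;st()"
```

```text
time_s: 6.65
eef_pos: [505.4, -145.3, 142.2]
ee_rot: [0.0, -0.132, 0.991, -0.0]
force: [0.1, -1.4, 3.9]
grip_width: 0.002
grip_force: 1.7
time_s: 7.45
eef_pos: [506.0, -148.4, 97.0]
ee_rot: [-0.0, -0.132, 0.991, 0.0]
force: [-0.9, 0.3, 2.8]
grip_width: 0.003
grip_force: 1.3
t 7.45 winch xyz [-131.6 -150.4   97. ] F [-0.9  0.3  2.8] yaw tool y 105.1 tilt [ 0.     0.001 -1.   ] q [-0.51  0.46  1.66  0.    1.02 -2.34] 0.0
```

```bash
python3 -m crank '[[[0,0,-0.5,0,0,0,0],[0,0,-1,0,0,0,0],[0,0,-1,0,0,0,0],[0,0,-1,0,0,0,0],[0,0,-1,0,0,0,0],[0,0.5,-1,0,0,0,0],[0,0.6,-0.3,0,0,0,0],[0,0.9,0,0,0,0,0]]]' >/dev/null
python3 -m crank '[[[-1,0.1,0,0,0,0,0],[-1,0,0,0,0,0,0],[-0.87,0,0,0,0,0,0],[0,0,0,0,0,0,0],[0,0,0,0,0,0,0],[0,0,0,0,0,0,0],[0,0,0,0,0,0,0],[0,0,0,0,0,0,0]]]'
python3 - <<'E'
from h import *
st();s=capture("scene");cv2.imwrite("pics/s4.png",cv2.resize(s[90:250,240:400],None,fx=3.75,fy=3.75))
E
```

```text
time_s: 9.05
eef_pos: [561.4, -79.4, 242.8]
ee_rot: [0.0, -0.131, 0.991, -0.0]
force: [-0.3, 0.5, -0.2]
grip_width: -0.005
grip_force: 0.0
t 9.05 winch xyz [-60.3 -98.  242.8] F [-0.3  0.5 -0.2] yaw tool y 105.1 tilt [-0. -0. -1.] q [-0.35  0.4   1.35 -0.    1.4  -2.18] -0.0
```

View pics/s4.png

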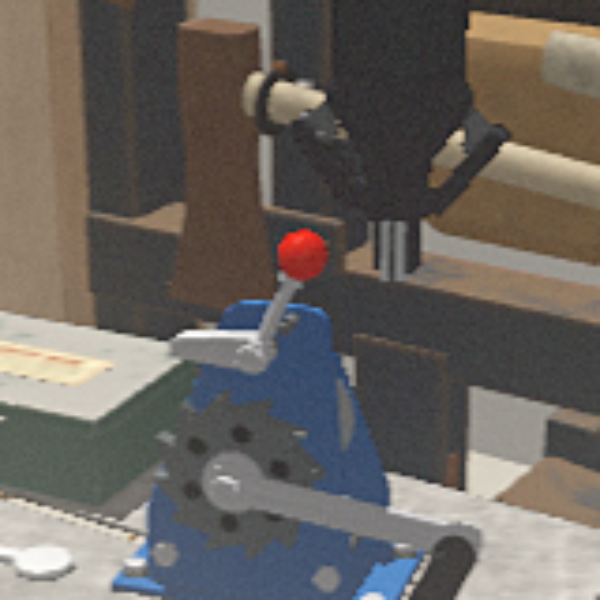

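The wheel is backed off, the pawl is still over with the ball at (302,254), and the tip at (393,270) stands to its right. I tip the pawl back.

```bash
python3 -m crank '[[[0,0.6,0,0,0,0,0],[0,0.3,0,0,0,0,0],[0,0.25,0,0,0,0,0],[0,0.25,0,0,0,0,0],[0,0.25,0,0,0,0,0],[0,0.25,0,0,0,0,0],[0,0.25,0,0,0,0,0],[0,0.25,0,0,0,0,0]]]'
python3 -m crank '[[[0,0.1,0,0,0,0,0],[0,0,0,0,0,0,0],[0,0,0,0,0,0,0],[0,-0.8,0,0,0,0,0],[0,-0.8,0,0,0,0,0],[0,-0.8,0,0,0,0,0],[0,0,0,0,0,0,0],[0,0,0,0,0,0,0]]]'
python3 - <<'E'
from h import *
st();s=capture("scene");cv2.imwrite("pics/s5.png",cv2.resize(s[130:250,250:400],None,fx=5,fy=5,interpolation=2))
E
```

```text
time_s: 9.9
eef_pos: [545.9, -20.8, 242.5]
ee_rot: [-0.0, -0.132, 0.991, 0.0]
force: [-0.1, -0.4, -0.0]
grip_width: 0.001
grip_force: 0.0
time_s: 10.7
eef_pos: [561.0, -76.8, 242.4]
ee_rot: [-0.0, -0.131, 0.991, 0.0]
force: [-0.3, -0.2, -0.2]
grip_width: 0.003
grip_force: 0.0
t 10.7 winch xyz [-60.  -95.4 242.4] F [-0.3 -0.2 -0.2] yaw tool y 105.1 tilt [ 0.  0. -1.] q [-0.34  0.4   1.35  0.    1.39 -2.18] 0.0
```

View pics/s5.png

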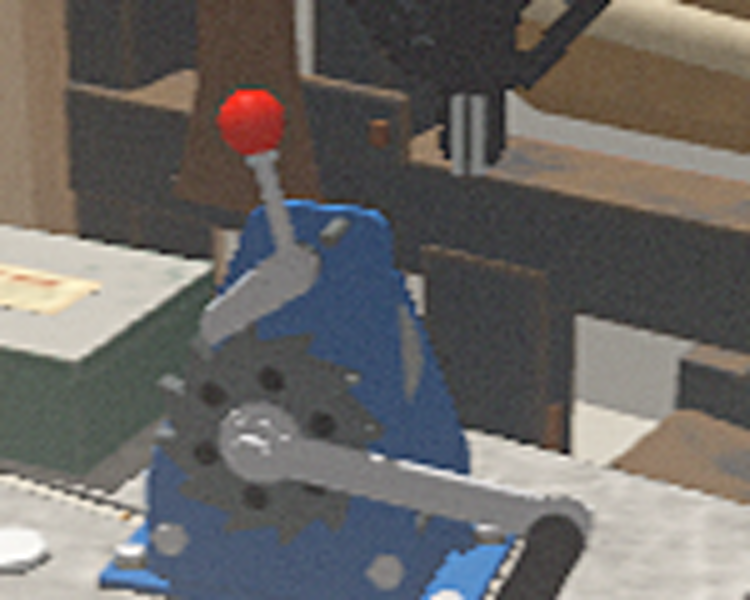

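The pawl lies on the ramp, with the ball at (251,120) and the nose on the wheel. Back to the grip.

```bash
python3 -m crank '[[[1,0,0,0,0,0,0],[1,-0.2,0,0,0,0,0],[0.85,-1,0,0,0,0,0],[0,-0.9,0.4,0,0,0,0],[0,0,1,0,0,0,0],[0,0,1,0,0,0,0],[0,0,1,0,0,0,0],[0,0,1,0,0,0,0]]]' >/dev/null
python3 -m crank '[[[0,0,0.6,0,0,0,0],[0,0,0.2,0,0,0,0],[0,0,0.2,0,0,0,0],[0,0,0.2,0,0,0,0],[0,0,0.1,0,0,0,0],[0,0,0.1,0,0,0,0],[0,0,0.1,0,0,0,0],[0,0,0,0,0,0,0]]]'
python3 -c "from h import *;st()"
```

```text
time_s: 12.35
eef_pos: [506.1, -146.1, 95.1]
ee_rot: [0.0, -0.132, 0.991, -0.0]
force: [0.0, -0.1, -0.4]
grip_width: 0.002
grip_force: 0.0
t 12.35 winch xyz [-130.9 -148.2   95.1] F [ 0.  -0.1 -0.4] yaw tool y 105.1 tilt [-0. -0. -1.] q [-0.5   0.47  1.66  0.    1.01 -2.34] 0.0
```

```bash
python3 -m crank '[[[0,0,0.1,0,0,0,0],[0,0,0.1,0,0,0,0],[0,0,0.1,0,0,0,0],[0,0,0.05,0,0,0,0],[0,0,0.05,0,0,0,0],[0,0,0.05,0,0,0,0],[0,0,0.03,0,0,0,0],[0,0,0,0,0,0,0]]]'
python3 -m crank '[[[0,0,0.03,0,0,0,0],[0,0,0.03,0,0,0,0],[0,0,0.03,0,0,0,0],[0,0,0.03,0,0,0,0],[0,0,0.03,0,0,0,0],[0,0,0,0,0,0,0],[0,0,0,0,0,0,0],[0,0,0,0,0,0,0]]]'
```

```text
time_s: 13.15
eef_pos: [506.0, -146.1, 82.9]
ee_rot: [-0.0, -0.132, 0.991, -0.0]
force: [0.0, -1.1, 0.4]
grip_width: -0.001
grip_force: 0.3
time_s: 13.95
eef_pos: [506.0, -146.2, 79.2]
ee_rot: [0.0, -0.132, 0.991, -0.0]
force: [-0.7, 1.2, 0.6]
grip_width: -0.002
grip_force: 0.3
```

```bash
python3 -m crank '[[[0,0,0.02,0,0,0,0],[0,0,0.02,0,0,0,0],[0,0,0.02,0,0,0,0],[0,0,0.02,0,0,0,0],[0,0,0.02,0,0,0,0],[0,0,0.02,0,0,0,0],[0,0,0.02,0,0,0,0],[0,0,0.02,0,0,0,0]]]'
python3 - <<'E'
from h import *
st();S=capture("scene");T=capture("top");cv2.imwrite("pics/s6.png",cv2.resize(S[130:250,250:400],None,fx=5,fy=5,interpolation=2))
E
```

```text
time_s: 14.75
eef_pos: [506.0, -145.9, 76.1]
ee_rot: [0.0, -0.132, 0.991, 0.0]
force: [-4.8, 4.6, 13.5]
grip_width: 0.001
grip_force: 6.8
t 14.75 winch xyz [-130.9 -147.9   76.1] F [-4.8  4.6 13.5] yaw tool y 105.1 tilt [-0.  0. -1.] q [-0.5   0.49  1.68  0.    0.97 -2.34] 0.0
```

View pics/s6.png

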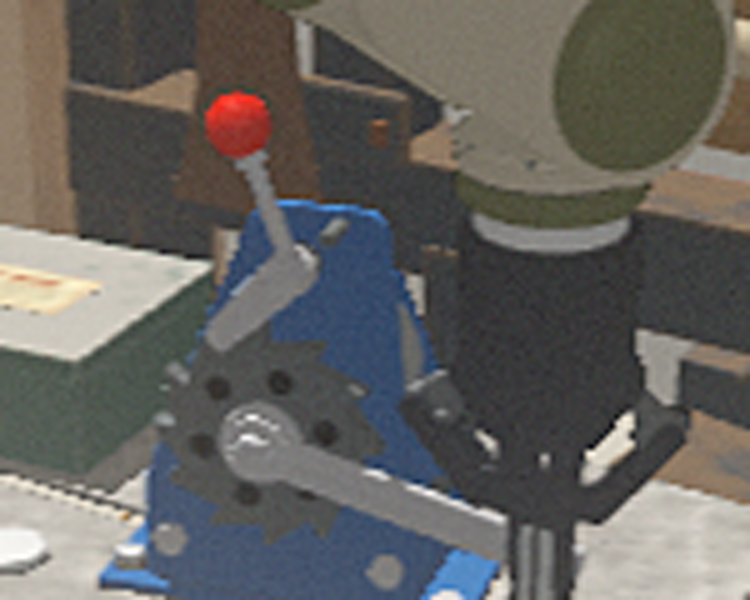

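The ball at (238,124) has swung to its leftmost and the force rose to 13.5 N against under 4 N while turning, so the wheel is hard on the seated pawl. I retreat straight up.

```bash
python3 -m crank '[[[0,0,-0.1,0,0,0,0],[0,0,-0.3,0,0,0,0],[0,0,-1,0,0,0,0],[0,0,-1,0,0,0,0],[0,0,-1,0,0,0,0],[0,0,-1,0,0,0,0],[0,0,-1,0,0,0,0],[0,0,0,0,0,0,0]]]'
python3 -m crank '[[[0,0,-1,0,0,0,0],[0,0,-1,0,0,0,0],[0,0,0,0,0,0,0],[0,0,0,0,0,0,0],[0,0,0,0,0,0,0],[0,0,0,0,0,0,0],[0,0,0,0,0,0,0],[0,0,0,0,0,0,0]]]'
python3 - <<'E'
from h import *
st();S=capture("scene");cv2.imwrite("pics/s7.png",cv2.resize(S[130:270,250:410],None,fx=4,fy=4,interpolation=2))
print(red(S,(280,140,315,170)),red(cv2.imread("pics/scene0.png"),(280,140,315,170)))
E
```

```text
time_s: 15.65
eef_pos: [507.2, -146.8, 213.7]
ee_rot: [0.003, -0.132, 0.991, -0.002]
force: [-0.2, -0.1, 1.4]
grip_width: -0.003
grip_force: 0.0
time_s: 16.45
eef_pos: [506.0, -146.0, 259.9]
ee_rot: [-0.0, -0.132, 0.991, 0.0]
force: [0.7, -0.2, 1.0]
grip_width: 0.004
grip_force: 0.0
t 16.45 winch xyz [-131.  -148.1  259.9] F [ 0.7 -0.2  1. ] yaw tool y 105.1 tilt [ 0.  0. -1.] q [-0.5   0.3   1.44 -0.    1.4  -2.34] 0.0
(array([297. , 154.5]), 139, np.int64(12)) (array([299., 154.]), 139, np.int64(12))
```

View pics/s7.png

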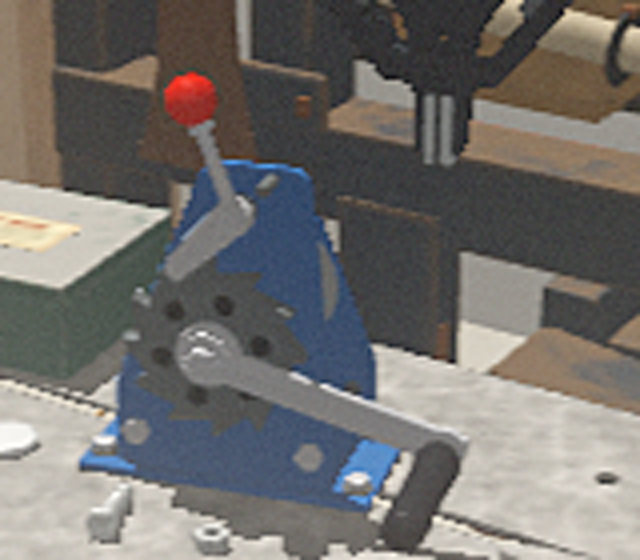

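The pawl's nose at (180,270) sits in the tooth with the ball at (190,98). The crank is about 13° below level, the bolt and nut are undisturbed, and the fingers are clear.

```bash
python3 -c "from rig import *;print(finish_job())"
```

```text
the job is handed in; nothing more can be done
None
```

I handed the job in at about 16.5 s: the wheel stopped hard against the seated pawl at the height expected for one tooth back, the bolt and nut lie where they were (spanner and screwdriver not re-measured), and the hand-in returned no verdict.

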